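Run a fingertip along a rack of sample vials and shut their flip caps

ROBOT

A 6-joint arm with a two-finger parallel gripper is mounted at the origin on a cart in front of the work surface, level with it; the furniture and walls round the work are solid. World frame = base frame: x ahead of the robot, y to its left, z up, the work surface at z = 0. Lengths are in m, angles in degrees, forces in N, time in s.
With the tool pointing down it reaches from about 0.325 to 0.85 m from the base axis. Payload 4.4 kg.
Tool frame: the origin (TCP) lies at the very end of the fingers, on their centre line; the grasp point (between the pads) lies 19 mm behind it; z points along the fingers, y is the direction in which the jaws open and shut (so a half turn about z gives the same grasp; the last joint's range is limited). The gripper opens to 94 mm and grips with 3 to 60 N. Pads are 16 mm wide; open, the fingers measure 119 mm over their backs; the gripper's body (75 mm by 177 mm) begins 78 mm behind the grasp point.
Start: joints at [58.184, 11.837, 88.321, -0, 79.842, -8.623], TCP at [0.226, 0.529, 0.205] pointing down, gripper open.
Joint ranges: [-156.59, 156.59], [-49.26, 127.26], [12.9, 141.05], [-63.56, 243.56], [4.71, 150.69], [-161.64, 161.64]. Speed limits (degrees/s): [159.86, 159.86, 180, 180, 180, 180].

INTERFACE

Orientations are given as a 3x3 rotation matrix whose columns are the frame's x, y, z axes.
In Python, from workcell import * gives the robot as it stands.
- The arm moves only by the tool carry_out, never from a script. Its argument "moves" is a list of rows, each a list of 4 numbers: the shift along the tool's x, y, z in cm, then the turn about the tool's z in rad. In form: [[x, y, z, yaw], ...]. A call has exactly 10 rows; each row is the pose to reach, as a shift and turn from the pose measured when the call began, along the tool's axes at that moment; what a row does not reach only later rows make up. A row lasts 1/10 s, in which the tool goes at most 50 mm and 8.59 degrees, less where a joint would pass 70% of its speed; a pose out of reach is approached as far as the arm can. A call with a gripper value outside its range is refused whole. "claw" is the opening, from -1 (shut) to 1 (fully open), so that 0 is half open, set as the call begins (left out, the last holds). The fingers move at their own pace and stop on an object; the grip force is fixed at half the most. Time passes only in rows, so rows that repeat a pose let the fingers close, or fill a call up. It gives the time, the measured TCP pose, the force and the opening at its end, in the units of the state.
- observe(): the state, without advancing time (a new reading comes with each control period).
- get_image(name): name is "scene" or "side" or "wrist"; returns (picture, depth): 384x512x3 uint8, red, green, blue; 384x512 float32, m along the optical axis (not along the pixel's ray), 0 where there is no reading.
- camera_model(name): a dict with "fx", "fy", "cx", "cy" (pixels), "R" (3x3) and "t" (3): a world point X has camera coordinates R X + t. Camera axes: x right, y down, z forward; pixel columns grow to the right and rows downward; lengths in m; the calibration is good to about 2 mm. A picture is of the moment at which its call begins: read the wrist's pose just before it. camera_model takes no time and is no camera call; for the wrist camera it gives the pose at the moment of the call.
- hand_in(): hands the job in, once; it reports no verdict.
The state is a dict: "clock": time; "joint_pos": joint angles; "qvel": joint speeds; "effort": joint torques, N m; "eef_pos": TCP position; "tcp_rot": TCP orientation; "force": force on the tool from outside, world axes, zero at the start; "ft_torque": the same for the moment, N m; "grip_width": opening from 0.0 (shut) to 1.0 (fully open).
Only numpy, scipy, OpenCV 4.12 (cv2) and the standard library are available. Lean on these libraries where they do the work, as an engineer would, in place of code of your own. Each camera call takes 0.05 s, during which the arm holds its last target.

TASK

Sampling is finished and the five vials in the rack still stand open: run a fingertip lightly along the row and fold every flip cap down until it is fully shut, one after another, beginning with the orange cap (the field blank) and going on over the blue ones to the far end. Do it in one pass, staying low over the row until the last cap is shut, then move clear. Only push the caps: do not pinch, lift or shove the rack, press gently, and leave the other things on the table alone.

Things in the scene. Friction and masses are not known exactly. Their poses are not given: they have to be found in the camera images.
- sampling_rack: loose aluminium rack, about 2.2 kg, 70 mm wide (x), 272 mm long (y); origin at the centre of its underside, z up. Five clear vials sit tight in it in a row on its y axis, at y = +96, +48, 0, -48, -96 mm, rims 62 mm up. Each has a flip cap hinged on its +y side with a finger tab on its -y side: caps fold down towards -y. The +y end cap is orange, the rest blue
- cap_1 (a joint): hinge of the orange cap number 1 from the orange end (rad): 0 = fully shut, grows as the cap opens (stops at 1.6); starts between 0.5 and 1.0. Flat disc 35 mm across, 8 mm thick, with a 14 mm wide tab; shut, its top is level, 70 mm above the table. Stiff hinge (0.015 N m): it stays where it is left. A fingertip coming over the hinge at shut height or 1 to 2 mm above folds it down; lower, it shoves the rack
- cap_1_hinge (a point): middle of the hinge line of cap 1, on the +y side of its vial, 18.5 mm from the vial's axis, 63.5 mm above the table; does not move with the cap
- cap_1_tab (a point): point on the top face of cap 1 near the tip of its finger tab, 40.5 mm from the hinge; moves with the cap. Shut, it is 70 mm above the table and 22 mm on the -y side of the vial's axis
- cap_2 (a joint): hinge of the blue cap number 2 from the orange end (rad): 0 = fully shut, grows as the cap opens (stops at 1.6); starts between 0.5 and 1.0. Flat disc 35 mm across, 8 mm thick, with a 14 mm wide tab; shut, its top is level, 70 mm above the table. Stiff hinge (0.015 N m): it stays where it is left. A fingertip coming over the hinge at shut height or 1 to 2 mm above folds it down; lower, it shoves the rack
- cap_2_hinge (a point): middle of the hinge line of cap 2, on the +y side of its vial, 18.5 mm from the vial's axis, 63.5 mm above the table; does not move with the cap
- cap_2_tab (a point): point on the top face of cap 2 near the tip of its finger tab, 40.5 mm from the hinge; moves with the cap. Shut, it is 70 mm above the table and 22 mm on the -y side of the vial's axis
- cap_3 (a joint): hinge of the blue cap number 3 from the orange end (rad): 0 = fully shut, grows as the cap opens (stops at 1.6); starts between 0.5 and 1.0. Flat disc 35 mm across, 8 mm thick, with a 14 mm wide tab; shut, its top is level, 70 mm above the table. Stiff hinge (0.015 N m): it stays where it is left. A fingertip coming over the hinge at shut height or 1 to 2 mm above folds it down; lower, it shoves the rack
- cap_3_hinge (a point): middle of the hinge line of cap 3, on the +y side of its vial, 18.5 mm from the vial's axis, 63.5 mm above the table; does not move with the cap
- cap_3_tab (a point): point on the top face of cap 3 near the tip of its finger tab, 40.5 mm from the hinge; moves with the cap. Shut, it is 70 mm above the table and 22 mm on the -y side of the vial's axis
- cap_4 (a joint): hinge of the blue cap number 4 from the orange end (rad): 0 = fully shut, grows as the cap opens (stops at 1.6); starts between 0.5 and 1.0. Flat disc 35 mm across, 8 mm thick, with a 14 mm wide tab; shut, its top is level, 70 mm above the table. Stiff hinge (0.015 N m): it stays where it is left. A fingertip coming over the hinge at shut height or 1 to 2 mm above folds it down; lower, it shoves the rack
- cap_4_hinge (a point): middle of the hinge line of cap 4, on the +y side of its vial, 18.5 mm from the vial's axis, 63.5 mm above the table; does not move with the cap
- cap_4_tab (a point): point on the top face of cap 4 near the tip of its finger tab, 40.5 mm from the hinge; moves with the cap. Shut, it is 70 mm above the table and 22 mm on the -y side of the vial's axis
- cap_5 (a joint): hinge of the blue cap number 5 from the orange end (rad): 0 = fully shut, grows as the cap opens (stops at 1.6); starts between 0.5 and 1.0. Flat disc 35 mm across, 8 mm thick, with a 14 mm wide tab; shut, its top is level, 70 mm above the table. Stiff hinge (0.015 N m): it stays where it is left. A fingertip coming over the hinge at shut height or 1 to 2 mm above folds it down; lower, it shoves the rack
- cap_5_hinge (a point): middle of the hinge line of cap 5, on the +y side of its vial, 18.5 mm from the vial's axis, 63.5 mm above the table; does not move with the cap
- cap_5_tab (a point): point on the top face of cap 5 near the tip of its finger tab, 40.5 mm from the hinge; moves with the cap. Shut, it is 70 mm above the table and 22 mm on the -y side of the vial's axis
- ph_meter: grey pocket pH meter with a dark window and an orange button, 35x60x34 mm, lying on the table to the right of the work; origin at the centre of its underside. Bystander
- sample_tube: standing sample tube with a blue screw cap and an orange label, 35 mm across, 118 mm tall, to the left of the work; origin at the centre of its underside. Bystander
- clear_pot: small clear pot, 45 mm across, 67 mm tall, standing to the left behind the work; origin at the centre of its underside. Bystander

How it is judged:
By the outcome, as a careful person would: the job done as asked, in the order asked, and still so for the second after the job is handed in, with the robot touching nothing.
It also fails if it takes over 45 s, if anything falls off the work surface, if the arm or the gripper's body presses on something with over 40 N, if the wrist force passes 120 N, or if a joint passes its speed limit or range.

## Working session

There is one attempt and no reset: what is moved stays moved. The work goes in short steps, Python scripts to look and compute and a tool call to move; the robot and the scene stay as the last step left them, time stands still between calls to the robot, and variables do not carry over. Pictures are saved under pics/ and viewed, and the job is handed in when it is done.

Besides the shell and the picture viewer there is one more tool, called after "Request:" by a JSON object that holds its "fn" and its "kwargs". carry_out: Moves the arm, as the interface text tells. Its arguments: {"type":"object","properties":{"moves":{"type":"array","items":{"type":"array","items":{"type":"number"}}},"claw":{"type":"number"}},"required":["moves"]}

```bash
mkdir -p pics; python3 - <<'E'
from workcell import *
import cv2
s=observe();print(s['clock'],s['eef_pos'],s['tcp_rot'],s['force'],s['grip_width'])
import numpy as np
for n in['scene','side','wrist']:
    p,d=get_image(n);cv2.imwrite(f'pics/{n}0.png',p[:,:,::-1]);np.save(f'{n}0.npy',d);c=camera_model(n);print(n,c)
    import pickle;pickle.dump(c,open(n+'0.pkl','wb'))
E
```

```text
0.0 [0.22601724 0.5278519  0.20430053] [[-9.19181924e-01  3.93831376e-01 -1.19941058e-03]
 [ 3.93833043e-01  9.19180025e-01 -1.90170893e-03]
 [ 3.53521601e-04 -2.22038399e-03 -9.99997472e-01]] [ 0.12183511 -0.15331511  0.47434331] 1.0039300169743604
scene {'fx': 425.9776894280804, 'fy': 425.9776894280804, 'cx': 258.2479815507363, 'cy': 190.80497386863982, 'R': array([[ 0.80460484, -0.59332047,  0.02412214],
       [-0.34487248, -0.49998083, -0.79440679],
       [ 0.48339842,  0.63086448, -0.60690689]]), 't': array([-0.45044364,  0.24678369,  0.90741179])}
side {'fx': 378.1924506233326, 'fy': 378.1924506233326, 'cx': 258.47451884650485, 'cy': 194.0223976939056, 'R': array([[ 0.98989469, -0.14058706, -0.01854118],
       [-0.09118865, -0.53096424, -0.84247351],
       [ 0.10859617,  0.8356508 , -0.53841862]]), 't': array([-0.54538769,  0.11675521,  0.99249832])}
wrist {'fx': 312.7885852278371, 'fy': 312.7885852278371, 'cx': 252.2633813797956, 'cy': 190.44497465571737, 'R': array([[ 0.39298807,  0.91954284, -0.0011631 ],
       [ 0.88924977, -0.37971902,  0.25504572],
       [ 0.23408382, -0.10126421, -0.96692829]]), 't': array([-0.57605617, -0.02757655,  0.39075948])}
```

View pics/scene0.png

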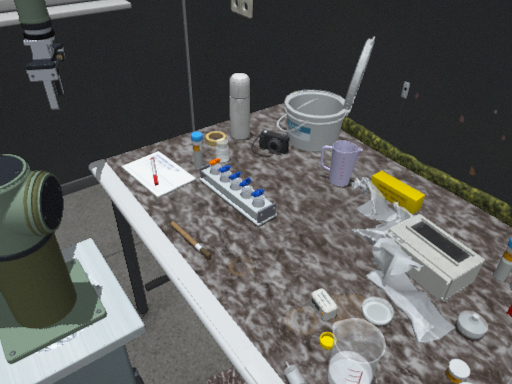

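View pics/side0.png

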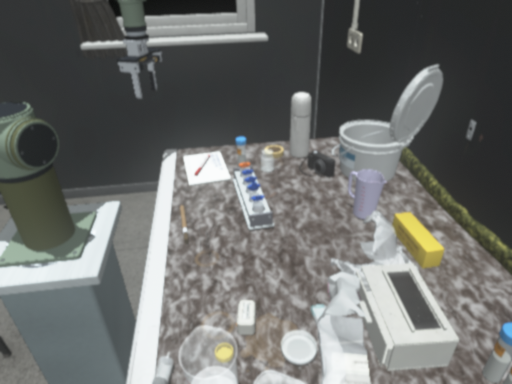

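View pics/wrist0.png

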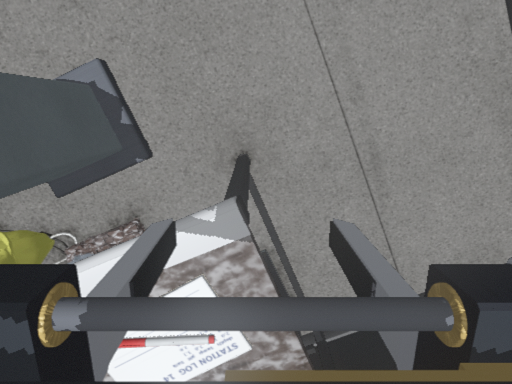

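The scene view shows the rack around (237,192), with its orange end near (213,162), and the tube and pot next to that end at (197,150) and (220,148). I'll enlarge it.

```bash
python3 - <<'E'
import cv2
a=cv2.imread('pics/scene0.png')[125:225,185:285];cv2.imwrite('pics/sc.png',cv2.resize(a,None,fx=6,fy=6,interpolation=cv2.INTER_CUBIC))
a=cv2.imread('pics/side0.png')[130:235,215:295];cv2.imwrite('pics/si.png',cv2.resize(a,None,fx=5.7,fy=5.7,interpolation=cv2.INTER_CUBIC))
E
```

```text
(no output)
```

View pics/sc.png

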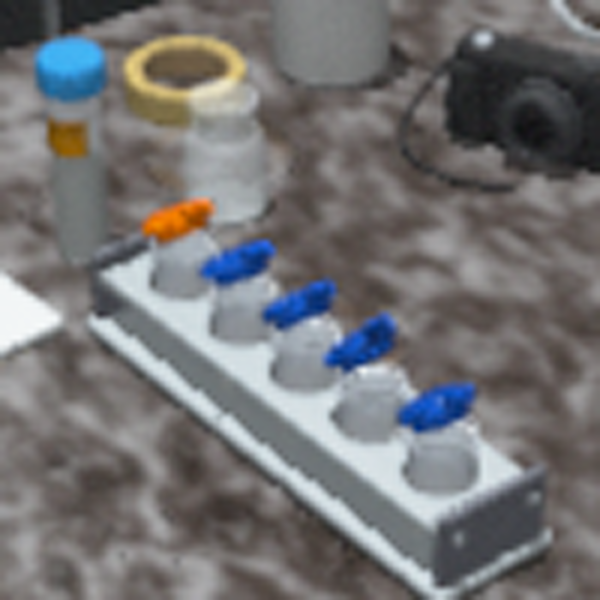

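View pics/si.png

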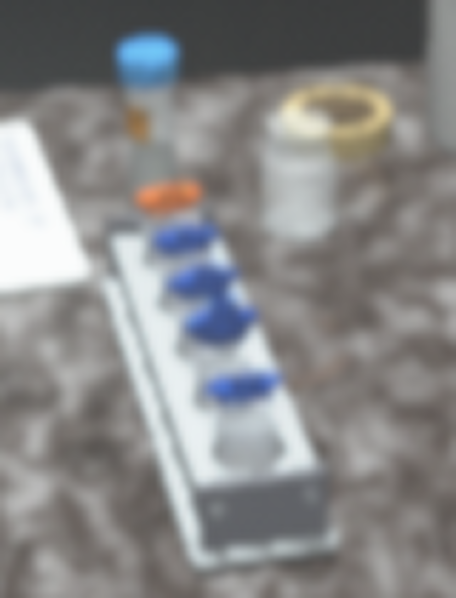

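```bash
cat > h.py <<'E'
import numpy as np,cv2,pickle
def cloud(d,c):
    v,u=np.mgrid[:d.shape[0],:d.shape[1]]
    P=np.stack([(u-c['cx'])/c['fx']*d,(v-c['cy'])/c['fy']*d,d],-1)
    return (P-c['t'])@c['R']
def ray_z(c,u,v,z):
    o=-c['R'].T@c['t'];w=c['R'].T@np.array([(u-c['cx'])/c['fx'],(v-c['cy'])/c['fy'],1.]);return o+w*(z-o[2])/w[2]
E
python3 - <<'E'
from h import *
for n in['scene','side']:
    im=cv2.imread(f'pics/{n}0.png');hsv=cv2.cvtColor(im,cv2.COLOR_BGR2HSV);d=np.load(n+'0.npy');c=pickle.load(open(n+'0.pkl','rb'))
    P=cloud(d,c)
    ok=(P[...,0]>.2)&(P[...,0]<.8)&(P[...,1]>0)&(P[...,1]<.75)&(P[...,2]>.05)&(P[...,2]<.13)&(hsv[...,1]>150)&(d>0)
    m1=ok&(hsv[...,0]>105)&(hsv[...,0]<130); m2=ok&(hsv[...,0]<15)
    for m in(m1,m2):
        k,l,st,_=cv2.connectedComponentsWithStats(m.astype(np.uint8))
        for i in range(1,k):
            if st[i,4]>8:
                q=P[l==i];print(n,st[i],q.mean(0).round(3),q.min(0).round(3),q.max(0).round(3))
    if n=='scene':
        # near bottom edge / corners of base at z~0
        for u,v in[(185+440/6,125+597/6),(185+90/6,125+322/6),(185+550/6,125+540/6)]: print(ray_z(c,u,v,0.003).round(4))
E
```

```text
scene [219 165  12   7  48] [0.53  0.123 0.082] [0.52  0.114 0.072] [0.55  0.136 0.094]
scene [229 172  12   8  47] [0.534 0.077 0.084] [0.523 0.069 0.06 ] [0.555 0.096 0.097]
scene [239 178  12   9  55] [0.537 0.033 0.086] [0.525 0.026 0.055] [0.554 0.066 0.1  ]
scene [214 159   6   4  12] [0.535 0.168 0.084] [0.53  0.163 0.076] [0.541 0.181 0.091]
[ 0.523  -0.0502  0.003 ]
[0.5011 0.2164 0.003 ]
[ 0.5869 -0.0477  0.003 ]
```

```bash
python3 - <<'E'
from h import *
from workcell import *
s=observe();c=camera_model('wrist');R=np.array(s['tcp_rot']);p=np.array(s['eef_pos'])
cp=-c['R'].T@c['t'];print('cam in tool',R.T@(cp-p),'axis in tool',R.T@c['R'][2], 'down', R.T@c['R'][1])
th=np.radians(94.7)
# desired tool y along rack y, z down
for ty in (th,):
    y=np.array([np.cos(ty),np.sin(ty),0]);z=np.array([0,0,-1.]);x=np.cross(y,z);Rd=np.c_[x,y,z];print(Rd.round(3))
    co=R.T@(cp-p);ax=R.T@c['R'][2]
    for h in (.25,.3):
        pt=np.array([.545,.085,.07])
        # place TCP so the optical axis passes pt
        o=Rd@co;a=Rd@ax; cz=h+o[2]; L=(pt[2]-cz)/a[2]; cam=pt-a*L; t=cam-o;t[2]=h;print(h,t,'shift tool cm',R.T@(t-p)*100)
print('turn',th-np.arctan2(R[1,1],R[0,1]))
dz=R.T@Rd;print(np.arctan2(dz[1,0],dz[0,0]))
E
```

```text
cam in tool [ 0.07349012  0.00173607 -0.17959731] axis in tool [-2.55333478e-01  7.52120024e-04  9.66852755e-01] down [-9.66852603e-01  7.59689994e-04 -2.55334029e-01]
[[-0.997 -0.082  0.   ]
 [-0.082  0.997  0.   ]
 [-0.     0.    -1.   ]]
0.25 [0.52376245 0.08123135 0.25      ] shift tool cm [-44.95201514 -29.35266093  -4.50515525]
0.3 [0.51060567 0.08011064 0.3       ] shift tool cm [-43.7853282  -29.98232275  -9.50374851]
turn 0.48683601416665034
-0.4868355473395607
```

Request:
{"fn": "carry_out", "kwargs": {"moves": [[-3, -2, -3, -0.05], [-7, -5, -6, -0.1], [-11, -8, -9, -0.15], [-15, -10.5, -9.5, -0.2], [-19, -13, -9.5, -0.25], [-23, -16, -9.5, -0.3], [-27, -18.5, -9.5, -0.35], [-31, -21.5, -9.5, -0.4], [-35, -24, -9.5, -0.45], [-39, -27, -9.5, -0.487]], "claw": -1}}

```text
clock: 1.15
eef_pos: [0.477, 0.128, 0.2998]
tcp_rot: [[-0.996, -0.084, -0.001], [-0.084, 0.996, -0.001], [0.001, -0.001, -1.0]]
force: [-0.4, 0.7, 0.2]
grip_width: 0.186
```

```bash
python3 - <<'E'
from h import *
from workcell import *
s=observe();print(s['clock'],s['eef_pos'],s['tcp_rot'],s['force'],s['grip_width'],np.abs(s['qvel']).max())
c=camera_model('wrist');p,d=get_image('wrist')
cv2.imwrite('pics/w1.png',p[:,:,::-1]);np.save('w1.npy',d);pickle.dump(c,open('w1.pkl','wb'))
E
```

```text
1.15 [0.47701412 0.12800796 0.29975134] [[-9.96484344e-01 -8.37752825e-02 -8.09163697e-04]
 [-8.37742601e-02  9.96484006e-01 -1.22409989e-03]
 [ 9.08867997e-04 -1.15200929e-03 -9.99998923e-01]] [-0.40873039  0.66090051  0.16835074] 0.18593268745705874 75.0311973281787
```

View pics/w1.png

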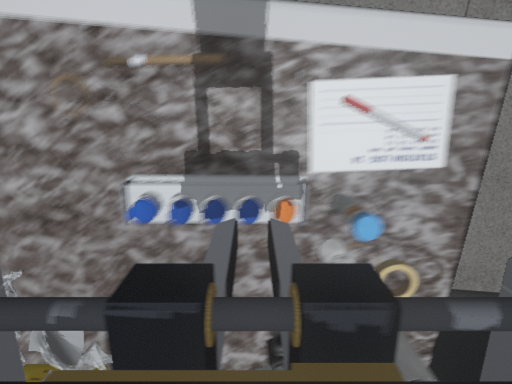

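Request:
{"fn": "carry_out", "kwargs": {"moves": [[-2, -1, 2, 0], [-4, -2, 4, 0], [-6, -3, 6, 0], [-8, -4.5, 8, 0], [-9.7, -5.6, 10, 0], [-9.7, -5.6, 10, 0], [-9.7, -5.6, 10, 0], [-9.7, -5.6, 10, 0], [-9.7, -5.6, 10, 0], [-9.7, -5.6, 10, 0]], "claw": -1}}

```text
clock: 2.2
eef_pos: [0.5819, 0.0725, 0.2013]
tcp_rot: [[-0.997, -0.078, 0.004], [-0.078, 0.997, -0.008], [-0.003, -0.008, -1.0]]
force: [-0.6, 0.5, 0.0]
grip_width: 0.003
```

```bash
python3 - <<'E'
from h import *
from workcell import *
s=observe();print(s['clock'],s['eef_pos'],s['tcp_rot'],s['force'],s['grip_width'],np.abs(s['qvel']).max())
c=camera_model('wrist');p,d=get_image('wrist')
cv2.imwrite('pics/w2.png',p[:,:,::-1]);np.save('w2.npy',d);pickle.dump(c,open('w2.pkl','wb'))
a=p[80:300,80:440,::-1];cv2.imwrite('pics/w2c.png',cv2.resize(a,None,fx=2.2,fy=2.2,interpolation=cv2.INTER_CUBIC))
E
```

```text
2.2 [0.58186926 0.07252762 0.20133595] [[-0.99693727 -0.07812163  0.00361685]
 [-0.07814759  0.99691205 -0.00770187]
 [-0.003004   -0.00796093 -0.9999638 ]] [-0.57570135  0.47125146  0.01690187] 0.003113898408168876 0.29688976265656036
```

View pics/w2c.png

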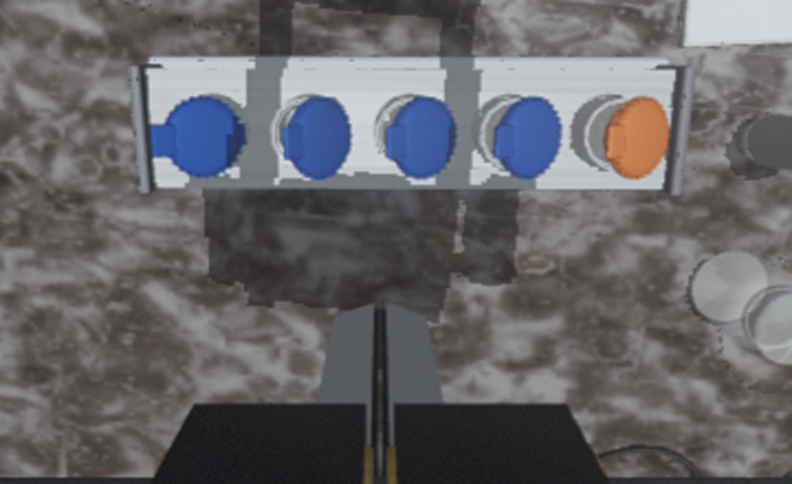

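```bash
python3 - <<'E'
from h import *
im=cv2.imread('pics/w2.png');hsv=cv2.cvtColor(im,cv2.COLOR_BGR2HSV);d=np.load('w2.npy');c=pickle.load(open('w2.pkl','rb'));P=cloud(d,c)
f=lambda x,y:(int(80+x/2.2),int(80+y/2.2))
for nm,x,y in[('shelf',265,150),('shelf',575,90),('table',100,350),('endL',142,130),('endR',683,130),('tube',780,140),('pot',728,285),('table',700,40),('c5',205,135),('fingertip',360,330),('rim2',488,130)]:
    u,v=f(x,y);print(nm,d[v,u],P[v,u].round(4))
Z=P[...,2]
m=(Z>.02)&(Z<.068)&(P[...,0]<.62)&(P[...,1]<.24)&(P[...,1]>-.1)
k,l,st,_=cv2.connectedComponentsWithStats(m.astype(np.uint8));i=1+st[1:,4].argmax();q=P[l==i]
print(st[i],np.histogram(q[:,2],10))
r=cv2.minAreaRect(q[:,:2].astype(np.float32)*1000);print(r)
ok=(Z>.05)&(Z<.13)&(hsv[...,1]>120)
m1=ok&(hsv[...,0]>100)&(hsv[...,0]<130)|ok&(hsv[...,0]<18)
k,l,st,_=cv2.connectedComponentsWithStats(m1.astype(np.uint8))
for i in range(1,k):
    if st[i,4]>100: 
        q=P[l==i];print(st[i],q.mean(0).round(4),q.min(0).round(4),q.max(0).round(4))
m=(Z>.105)&(Z<.13)&(P[...,1]>.2);print('tube',P[m].mean(0),P[m].min(0),P[m].max(0))
m=(Z>.06)&(Z<.1)&(P[...,1]>.2);print('pot',P[m].mean(0),P[m].min(0),P[m].max(0))
E
```

```text
shelf 0.3388011 [0.5563 0.014  0.042 ]
shelf 0.33106953 [0.5149 0.1617 0.0409]
table 0.4117262 [ 0.6897 -0.087   0.0007]
endL 0.32904994 [ 0.5504 -0.0439  0.0497]
endR 0.32623944 [0.5298 0.2128 0.0506]
tube 0.3409638 [0.5312 0.2674 0.0365]
pot 0.3624779 [0.6084 0.2582 0.0347]
table 0.35574982 [0.4861 0.2312 0.0087]
c5 0.2987254 [ 0.5462 -0.0057  0.0805]
fingertip 0.17110902 [0.574  0.0684 0.2211]
rim2 0.34362856 [0.5387 0.123  0.0338]
[ 138  109  259   60 9034] (array([  14,   14,  273,  541, 6686,  309,  670,   51,  379,   97]), array([0.02012127, 0.02487418, 0.02962709, 0.03438   , 0.03913291,
       0.04388583, 0.04863874, 0.05339165, 0.05814456, 0.06289747,
       0.06765038]))
((540.8468627929688, 84.22248077392578), (61.258544921875, 265.8480529785156), 4.3235673904418945)
[ 149  124   42   37 1098] [ 0.5471 -0.0078  0.0812] [ 0.5305 -0.025   0.0643] [0.5654 0.0079 0.0944]
[209 124  30  38 850] [0.543  0.0434 0.0863] [0.5262 0.031  0.0701] [0.561  0.0561 0.1015]
[256 124  31  37 857] [0.5396 0.0877 0.0835] [0.5229 0.0729 0.0693] [0.5573 0.1027 0.096 ]
[305 125  30  36 820] [0.536  0.1333 0.0823] [0.52   0.1175 0.0702] [0.5536 0.1498 0.0936]
[355 124  29  37 791] [0.5323 0.1802 0.0819] [0.5154 0.1644 0.0706] [0.55   0.1981 0.0926]
[ 472  136   40   42 1368] [0.5333 0.2745 0.1157] [0.5162 0.2632 0.1026] [0.5502 0.2922 0.12  ]
tube [0.53337417 0.2749248  0.11589258] [0.5155797  0.26318484 0.10503172] [0.55073203 0.29215098 0.11999196]
pot [0.63399954 0.29298215 0.07501994] [0.51854951 0.2309655  0.06002096] [0.83132284 0.34813719 0.09964239]
```

Request:
{"fn": "carry_out", "kwargs": {"moves": [[1, 4, 0, 0], [2, 8, 0, 0], [3, 12, 0, 0], [4.1, 15.2, 0, 0], [4.1, 15.2, 2, 0], [4.1, 15.2, 5, 0], [4.1, 15.2, 8, 0], [4.1, 15.2, 8, 0], [4.1, 15.2, 8, 0], [4.1, 15.2, 8, 0]], "claw": -1}}

```text
clock: 3.25
eef_pos: [0.5309, 0.2205, 0.122]
tcp_rot: [[-0.997, -0.078, 0.007], [-0.078, 0.997, -0.007], [-0.006, -0.007, -1.0]]
force: [-0.4, 0.5, 0.6]
grip_width: 0.006
```

```bash
cat > g.py <<'E'
from h import *
from workcell import *
s=observe();R=np.array(s['tcp_rot']);p=np.array(s['eef_pos'])
C=np.array([.5402,.0845]);u=np.array([-.0785,.9969]);w=np.array([u[1],-u[0]])
print(s['clock'],p.round(4),'along',(p[:2]-C)@u,'side',(p[:2]-C)@w,'yaw',np.degrees(np.arctan2(-R[0,1],R[1,1])),'F',np.round(s['force'],2),R[:,2].round(4))
def sh(al,z,side=0.):
    t=np.r_[C+u*al+w*side,z];return (R.T@(t-p)*100).round(2)
for al in (.136,.13,.12,.1,.05,0,-.05,-.1,-.125,-.135): print(al,sh(al,.0705))
E
python3 g.py; python3 - <<'E'
from h import *
from workcell import *
p,d=get_image('wrist');cv2.imwrite('pics/w3.png',p[:,:,::-1])
p,d=get_image('scene');cv2.imwrite('pics/s3.png',cv2.resize(p[120:230,180:290,::-1],None,fx=5,fy=5,interpolation=cv2.INTER_CUBIC))
E
```

```text
3.25 [0.5309 0.2205 0.122 ] along 0.13633250061104102 side 0.001422000339364902 yaw 4.467354854825055 F [-0.37  0.49  0.6 ] [ 0.0069 -0.0068 -1.    ]
0.136 [0.17 0.   5.15]
0.13 [ 0.17 -0.6   5.16]
0.12 [ 0.17 -1.6   5.16]
0.1 [ 0.17 -3.6   5.18]
0.05 [ 0.17 -8.6   5.21]
0 [  0.17 -13.6    5.25]
-0.05 [  0.16 -18.6    5.29]
-0.1 [  0.16 -23.6    5.32]
-0.125 [  0.16 -26.1    5.34]
-0.135 [  0.16 -27.1    5.35]
```

View pics/s3.png

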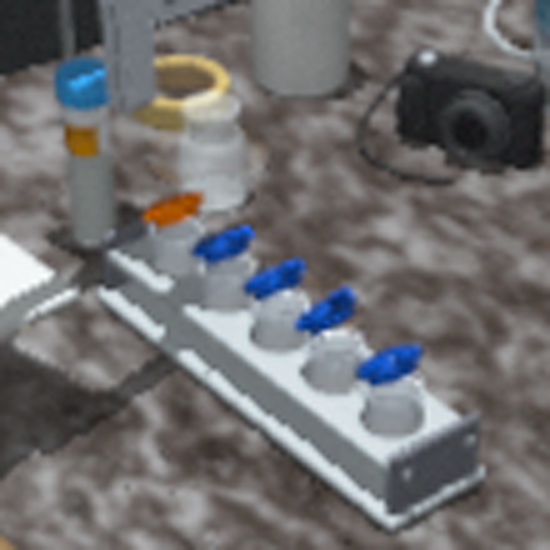

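View pics/w3.png

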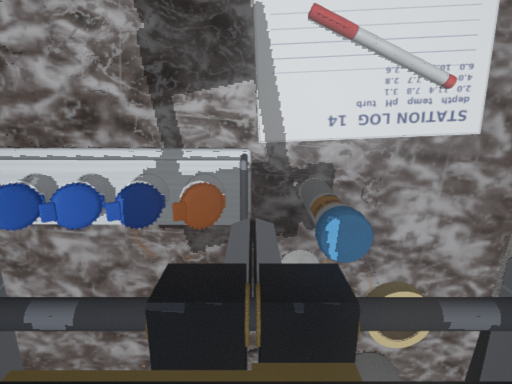

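The scene view shows the closed fingers at crop (130,90), hanging between the orange cap (172,208) and the tube (82,150). They clear both, so I can lower them.

Request:
{"fn": "carry_out", "kwargs": {"moves": [[0.2, 0, 1, 0], [0.2, 0, 2, 0], [0.2, 0, 3, 0], [0.2, 0, 4, 0], [0.2, 0, 4.6, 0], [0.2, 0, 5, 0], [0.2, 0, 5, 0], [0.2, 0, 5, 0], [0.2, 0, 5, 0], [0.2, 0, 5, 0]], "claw": -1}}

```text
clock: 4.35
eef_pos: [0.5298, 0.2201, 0.0726]
tcp_rot: [[-0.997, -0.078, 0.008], [-0.078, 0.997, -0.006], [-0.008, -0.007, -1.0]]
force: [-0.1, 0.5, 0.1]
grip_width: 0.009
```

```bash
python3 g.py; python3 - <<'E'
from h import *
from workcell import *
c=camera_model('side');p,d=get_image('side');cv2.imwrite('pics/s4.png',cv2.resize(p[130:240,215:295,::-1],None,fx=5,fy=5,interpolation=cv2.INTER_CUBIC))
E
```

```text
4.35 [0.5298 0.2201 0.0726] along 0.13601457415609347 side 0.0002920587914946335 yaw 4.469314742405387 F [-0.11  0.51  0.14] [ 0.0083 -0.0064 -0.9999]
0.136 [ 0.03 -0.    0.21]
0.13 [ 0.03 -0.6   0.22]
0.12 [ 0.03 -1.6   0.22]
0.1 [ 0.03 -3.6   0.24]
0.05 [ 0.03 -8.6   0.27]
0 [  0.02 -13.6    0.31]
-0.05 [  0.02 -18.6    0.34]
-0.1 [ 2.00e-02 -2.36e+01  3.80e-01]
-0.125 [ 2.00e-02 -2.61e+01  4.00e-01]
-0.135 [ 2.00e-02 -2.71e+01  4.00e-01]
```

View pics/s4.png

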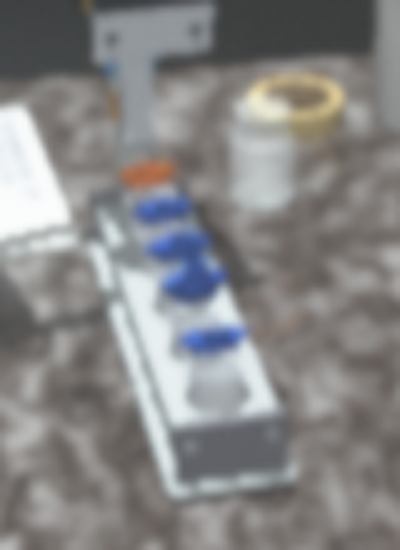

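Request:
{"fn": "carry_out", "kwargs": {"moves": [[0, 0, 0.15, 0], [0, -0.6, 0.2, 0], [0, -1.2, 0.2, 0], [0, -1.8, 0.2, 0], [0, -2.4, 0.2, 0], [0, -3, 0.22, 0], [0, -3.6, 0.22, 0], [0, -4.2, 0.23, 0], [0, -4.8, 0.23, 0], [0, -5.4, 0.24, 0]], "claw": -1}}

```text
clock: 5.4
eef_pos: [0.534, 0.1656, 0.0705]
tcp_rot: [[-0.997, -0.078, 0.008], [-0.078, 0.997, -0.007], [-0.007, -0.007, -1.0]]
force: [-0.2, 0.4, 0.8]
grip_width: 0.002
```

```bash
python3 g.py; python3 - <<'E'
from h import *
from workcell import *
c=camera_model('wrist');p,d=get_image('wrist');cv2.imwrite('pics/w5.png',p[:,:,::-1]);
p,d=get_image('scene');cv2.imwrite('pics/s5.png',cv2.resize(p[120:230,180:290,::-1],None,fx=5,fy=5,interpolation=cv2.INTER_CUBIC))
E
```

```text
5.4 [0.534  0.1656 0.0705] along 0.08136340890460732 side 0.00014115064857917159 yaw 4.461680681593003 F [-0.22  0.43  0.77] [ 0.008  -0.0066 -0.9999]
0.136 [ 0.02  5.46 -0.04]
0.13 [ 0.02  4.86 -0.03]
0.12 [ 0.02  3.86 -0.03]
0.1 [ 0.02  1.86 -0.01]
0.05 [ 0.01 -3.14  0.02]
0 [ 0.01 -8.14  0.06]
-0.05 [ 1.000e-02 -1.314e+01  1.000e-01]
-0.1 [  0.   -18.14   0.13]
-0.125 [  0.   -20.64   0.15]
-0.135 [ -0.   -21.64   0.16]
```

View pics/w5.png

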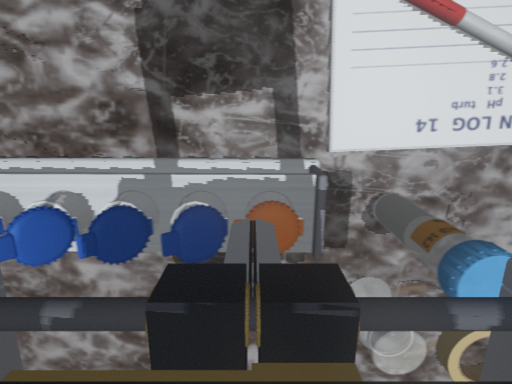

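View pics/s5.png

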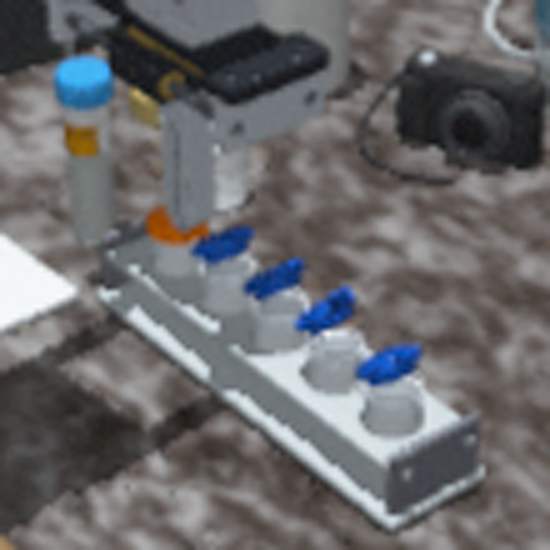

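The orange cap is folding under the finger, the force is small and the rack hasn't moved. I'll carry on at the same height.

Request:
{"fn": "carry_out", "kwargs": {"moves": [[0, -0.6, 0, 0], [0, -1.2, 0, 0], [0, -1.8, 0, 0], [0, -2.4, 0.01, 0], [0, -3, 0.01, 0], [0, -3.6, 0.01, 0], [0, -4.2, 0.02, 0], [0, -4.8, 0.02, 0], [0, -5.4, 0.02, 0], [0, -6, 0.03, 0]], "claw": -1}}

```text
clock: 6.5
eef_pos: [0.5386, 0.1049, 0.0706]
tcp_rot: [[-0.997, -0.077, 0.008], [-0.077, 0.997, -0.007], [-0.007, -0.008, -1.0]]
force: [-0.1, -0.6, 0.5]
grip_width: 0.007
```

```bash
python3 g.py|head -1; python3 - <<'E'
from h import *
from workcell import *
c=camera_model('wrist');p,d=get_image('wrist');cv2.imwrite('pics/w6.png',p[:,:,::-1]);
E
```

```text
6.5 [0.5386 0.1049 0.0706] along 0.020450312954718806 side 3.6742951454179794e-05 yaw 4.4119159863830175 F [-0.06 -0.64  0.5 ] [ 0.0079 -0.0071 -0.9999]
```

View pics/w6.png

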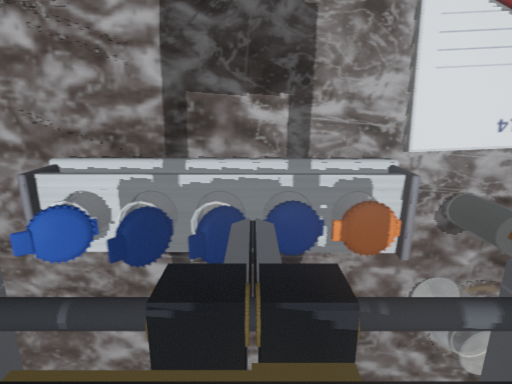

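Request:
{"fn": "carry_out", "kwargs": {"moves": [[0, -0.6, 0, 0], [0, -1.2, 0, 0], [0, -1.8, 0, 0], [0, -2.4, 0.01, 0], [0, -3, 0.01, 0], [0, -3.6, 0.01, 0], [0, -4.2, 0.02, 0], [0, -4.8, 0.02, 0], [0, -5.4, 0.02, 0], [0, -6, 0.03, 0]], "claw": -1}}

```text
clock: 7.55
eef_pos: [0.5434, 0.044, 0.0708]
tcp_rot: [[-0.997, -0.077, 0.008], [-0.077, 0.997, -0.008], [-0.007, -0.008, -1.0]]
force: [0.1, 1.0, 0.4]
grip_width: 0.003
```

```bash
python3 g.py|head -1; cat > caps.py <<'E'
from h import *
from workcell import *
import sys
C=np.array([.5402,.0845]);U=np.array([-.0785,.9969]);W=np.array([U[1],-U[0]])
c=camera_model('wrist');p,d=get_image('wrist');cv2.imwrite(sys.argv[1],p[:,:,::-1])
hsv=cv2.cvtColor(p,cv2.COLOR_RGB2HSV);P=cloud(d,c);Z=P[...,2]
ok=(d>0)&(Z>.05)&(Z<.13)&(hsv[...,1]>120)&((hsv[...,0]<18)|(hsv[...,0]>100)&(hsv[...,0]<135))
a=(P[...,:2]-C)@U;b=(P[...,:2]-C)@W
for k,y in enumerate([.096,.048,0,-.048,-.096]):
    m=ok&(abs(b)<.02)&(a<y+.02)&(a>y-.026)&(Z>.062)
    if m.sum()<150: print(k+1,'n',m.sum());continue
    A=np.c_[a[m]-y,b[m],np.ones(m.sum())];x=np.linalg.lstsq(A,Z[m],rcond=None)[0]
    r=abs(A@x-Z[m]);g=r<.002;x=np.linalg.lstsq(A[g],Z[m][g],rcond=None)[0]
    print(k+1,m.sum(),'tilt rad',round(-x[0],3),'side',round(x[1],3),'z0',round(x[2],4),'amin/max',a[m].min().round(4),a[m].max().round(4))
E
python3 caps.py pics/w7.png
```

```text
7.55 [0.5434 0.044  0.0708] along -0.04066028558192402 side -1.4323647797832391e-05 yaw 4.391708235414365 F [0.14 1.03 0.41] [ 0.008  -0.0075 -0.9999]
1 2554 tilt rad 0.002 side 0.026 z0 0.0701 amin/max 0.0706 0.1132
2 2370 tilt rad 0.008 side 0.015 z0 0.0702 amin/max 0.0232 0.0656
3 2474 tilt rad 0.013 side 0.033 z0 0.0701 amin/max -0.0241 0.0178
4 1404 tilt rad 0.046 side 0.058 z0 0.071 amin/max -0.0721 -0.0306
5 2802 tilt rad 0.678 side 0.051 z0 0.0837 amin/max -0.1105 -0.077
```

View pics/w7.png

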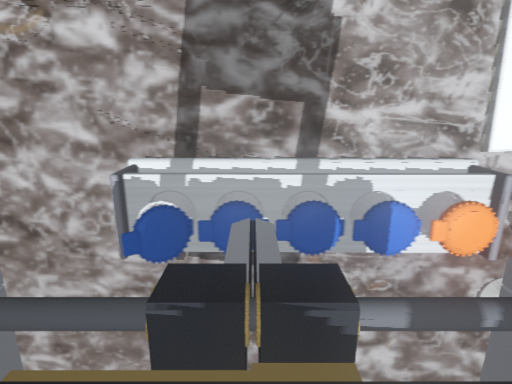

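Caps 1–3 measure shut, with tilts of 0.013 rad or less, and the rack is in place. I'll finish caps 4 and 5 at slightly lower height.

Request:
{"fn": "carry_out", "kwargs": {"moves": [[0, -0.6, 0.01, 0], [0, -1.2, 0.02, 0], [0, -1.8, 0.04, 0], [0, -2.4, 0.04, 0], [0, -3, 0.04, 0], [0, -3.6, 0.04, 0], [0, -4.2, 0.05, 0], [0, -4.8, 0.05, 0], [0, -5.4, 0.06, 0], [0, -6, 0.06, 0]], "claw": -1}}

```text
clock: 8.6
eef_pos: [0.5482, -0.0175, 0.0708]
tcp_rot: [[-0.997, -0.076, 0.008], [-0.076, 0.997, -0.009], [-0.007, -0.009, -1.0]]
force: [-0.6, -0.4, -0.4]
grip_width: 0.005
```

```bash
python3 g.py; python3 caps.py pics/w8.png
```

```text
8.6 [ 0.5482 -0.0175  0.0708] along -0.1023082455155921 side -6.751699312485436e-05 yaw 4.363237990962026 F [-0.61 -0.41 -0.41] [ 0.0082 -0.0087 -0.9999]
0.136 [ 0.05 23.83 -0.19]
0.13 [ 0.05 23.23 -0.18]
0.12 [ 0.05 22.23 -0.17]
0.1 [ 0.04 20.23 -0.16]
0.05 [ 0.03 15.23 -0.11]
0 [ 0.02 10.23 -0.06]
-0.05 [ 0.01  5.23 -0.02]
-0.1 [-0.01  0.23  0.03]
-0.125 [-0.01 -2.27  0.05]
-0.135 [-0.01 -3.27  0.06]
1 n 0
2 2354 tilt rad -0.003 side 0.02 z0 0.0702 amin/max 0.0225 0.0589
3 2439 tilt rad 0.008 side 0.024 z0 0.0702 amin/max -0.0249 0.0181
4 2430 tilt rad 0.008 side 0.022 z0 0.0702 amin/max -0.0725 -0.0299
5 1108 tilt rad 0.037 side 0.051 z0 0.0704 amin/max -0.1204 -0.0782
```

Request:
{"fn": "carry_out", "kwargs": {"moves": [[0, -0.3, 0.02, 0], [0, -0.6, 0.06, 0], [0, -0.9, 0.07, 0], [0, -1.2, 0.07, 0], [0, -1.5, 0.07, 0], [0, -1.8, 0.08, 0], [0, -2.1, 0.08, 0], [0, -2.4, 0.08, 0], [0, -2.7, 0.08, 0], [0, -3, 0.08, 0]], "claw": -1}}

```text
clock: 9.65
eef_pos: [0.5505, -0.0486, 0.0703]
tcp_rot: [[-0.997, -0.076, 0.008], [-0.076, 0.997, -0.01], [-0.007, -0.01, -1.0]]
force: [-0.2, 0.3, -0.8]
grip_width: 0.003
```

```bash
python3 g.py|head -1; python3 caps.py pics/w9.png
```

```text
9.65 [ 0.5505 -0.0486  0.0703] along -0.13353745891603938 side -0.00015214754070814318 yaw 4.331693925052201 F [-0.19  0.27 -0.81] [ 0.0082 -0.0096 -0.9999]
1 n 0
2 n 128
3 2518 tilt rad 0.007 side 0.019 z0 0.0702 amin/max -0.0249 0.0187
4 2249 tilt rad 0.015 side 0.003 z0 0.0702 amin/max -0.0725 -0.0295
5 2374 tilt rad 0.011 side 0.018 z0 0.07 amin/max -0.12 -0.0772
```

View pics/w9.png

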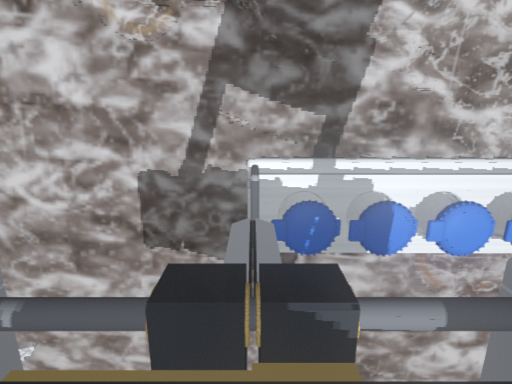

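All five caps are down. The picture shows cap 5 flat at (308,228) with its tab at (280,230). I'll move clear now.

Request:
{"fn": "carry_out", "kwargs": {"moves": [[0, -1, 0, 0], [0, -2, -0.3, 0], [0, -2, -2, 0], [0, -2, -5, 0], [0, -2, -8, 0], [0, -2, -11, 0], [-1, 1, -13, 0], [-2, 5, -14, 0], [-3, 9, -14, 0], [-3.5, 12, -14, 0]], "claw": -1}}

```text
clock: 10.7
eef_pos: [0.5764, 0.0758, 0.2106]
tcp_rot: [[-0.997, -0.075, 0.011], [-0.075, 0.997, -0.01], [-0.01, -0.01, -1.0]]
force: [0.2, -0.8, -0.4]
grip_width: 0.006
```

Request:
{"fn": "carry_out", "kwargs": {"moves": [[0, 1, 0, 0], [0, 1, 0, 0], [0, 1, 0, 0], [0, 1, 0, 0], [0, 1, 0, 0], [0, 1, 0, 0], [0, 1, 0, 0], [0, 1, 0, 0], [0, 1, 0, 0], [0, 1, 0, 0]]}}

```text
clock: 11.7
eef_pos: [0.5756, 0.0859, 0.2105]
tcp_rot: [[-0.997, -0.076, 0.011], [-0.076, 0.997, -0.01], [-0.01, -0.01, -1.0]]
force: [0.2, 0.0, 0.1]
grip_width: 0.004
```

```bash
python3 g.py|head -1; python3 caps.py pics/w10.png;python3 - <<'E'
from h import *
from workcell import *
p,d=get_image('scene');cv2.imwrite('pics/s10.png',p[:,:,::-1])
E
```

```text
11.7 [0.5756 0.0859 0.2105] along -0.0014253731416644009 side 0.035423524547834706 yaw 4.333927073823486 F [0.2  0.04 0.06] [ 0.0108 -0.0096 -0.9999]
1 984 tilt rad 0.011 side 0.011 z0 0.0701 amin/max 0.0717 0.1147
2 960 tilt rad 0.018 side 0.007 z0 0.0701 amin/max 0.0238 0.067
3 965 tilt rad 0.023 side 0.011 z0 0.0701 amin/max -0.0231 0.018
4 992 tilt rad 0.033 side 0.01 z0 0.07 amin/max -0.0722 -0.0283
5 1017 tilt rad 0.032 side 0.02 z0 0.0698 amin/max -0.12 -0.0762
```

View pics/w10.png

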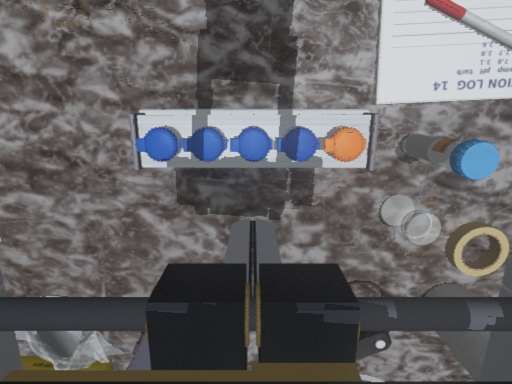

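View pics/s10.png

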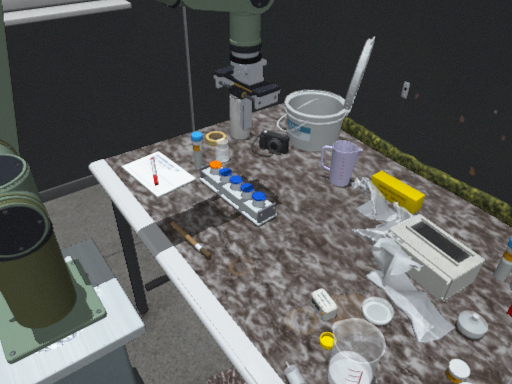

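```bash
python3 -c "
from workcell import *
print(hand_in())"
```

```text
the job is handed in; nothing more can be done
None
```

I folded all five caps shut in one low pass, starting with the orange one and going over the blue ones to the far end. I used the closed fingertips at about 70.5–71 mm above the table, then moved clear, lifted away and handed the job in at about 12 s.

- **Caps:** in the last depth check the cap tops were at 69.8–70.1 mm, against 70 mm when shut.
- **Forces and surroundings:** the wrist force was about 1 N at each reading, taken at the end of each move. In the pictures the rack, tube and pot had not visibly moved; I did not check the pH meter separately.
- **Disagreement:** closer up during the sweep the caps measured within 0.015 rad of level, but the last view from higher up gave 0.011–0.033 rad. The readings rise steadily along the row, so I put it down to camera error. From the fingertip height over the tabs, the caps can be at most about 0.02 rad open.

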